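# Put the bored block back on the bent rail toy

## Task

Pick up the loose oak block with the hole through it, thread it onto the open end of the bent steel rail, and slide it round the bend, turning it with the rail, until it has pushed the sliding collar fully home against the end post. Feel your way round without forcing the block against the rail or ramming the post, leave the block there on the rail, and do not disturb the other toys.

Things in the scene. Friction and masses are not known exactly. Their poses are not given: they have to be found in the camera images.
- block: Loose oak block, 44 mm wide (own x), 32 mm long (own y), 44 mm high, about 50 g, on the shelf top. A round 17 mm hole runs right through along its own y, at mid-width and mid-height. Origin: centre of its underside. Either end may go on first. No other loose oak piece is like it: one is a solid upright drum, one a flat hoop.
- bore (a point): The middle of the block's hole: block axes, 22 mm above the block's underside.
- stand: Fixed rail toy: oak board 320 x 120 x 18 mm and, level above it, a bent bare steel rod 12 mm thick, axis 95 mm up, held only by an oak end post (44 mm wide, top at 120 mm). Origin on the shelf top below the rod's open end (16 mm dowel there, 48 mm high). Forces on rail, collar and post count as on this body. Hard parts: over 20 N is forcing. Room in the hole: 2.5 mm all round, 1.3 mm in the bend.
- tip (a point): The rounded open end of the rod, on its axis, 95 mm above the shelf top; axes of the stand. True to the real rod. As drawn, the rod runs from here along +y of the stand. But it was fixed by hand: rod, collar and post together, rigidly, stand turned about the vertical through this point by an unmeasured angle of up to 0.15 rad either way from the drawing.
- bend_in (a point): Where the bend begins as drawn: (0, 50) mm from the tip in the stand's axes. From here the rod bends to the right (towards +x), seen from above, at radius 110 mm, through 70 degrees. The real point is turned with the rail about the tip.
- bend_out (a point): Where the bend ends as drawn: (72, 153) mm from the tip. From here the rod runs straight, along (0.940, 0.342), for 65 mm to the face of the end post. The real point is turned with the rail about the tip (up to 25 mm to a side); follow the rod by feel.
- home (a point): Where the middle of the block's hole ends up as drawn: (107, 166) mm from the tip, 37 mm beyond the bend's end. The real place is turned with the rail about the tip (up to 30 mm to a side).
- collar (a joint): Dark square wooden collar, 36 x 36 x 12 mm, sliding on the last straight of the rod. Its travel in m towards the post: 0 = 14 mm clear of the post, 0.014 = fully home against the post. It stays where it is pushed; pushing it takes about 2 N.
- jar: Clear plastic jar with white twist cap, 72 mm across, 100 mm high; leave alone. Origin: centre of its underside.
- roller: Teal spiky roller lying down, 90 mm long, 46 mm thick; leave alone. Origin: centre of its underside.
- drum: Solid upright oak drum, 52 mm across, 50 mm high; leave alone. Origin: centre of its underside.
- prism: Glass prism standing on end, three-sided, about 44 mm across, 50 mm high; leave alone. Origin: centre of its underside.
- cube: Yellow plastic infinity cube, 42 mm; leave alone. Origin: centre of its underside.
- hoop: Oak hoop lying flat, 76 mm across, 14 mm high; leave alone. Origin: centre of its underside.

How it is judged (in metres and radians):
On the way, in this order (a step that is already met when the one before it is completed fails the run):
1. the block is threaded on the straight at the open end of the rod (z of bore in the frame of tip between -0.008 and 0.008 m and y of bore in the frame of tip between 0.004 and 0.06 m and x of bore in the frame of tip between -0.014 and 0.014 m), for 0.1 s.
2. the block has come round the bend, turned with the rail (z of bore in the frame of tip between -0.008 and 0.008 m and angle between the y axis of block and the y axis of tip, either way round above 0.85 rad and distance between bore and home below 0.065 m), for 0.1 s.
At the end, for the whole second after the job is handed in: The collar is pushed home against the post (at least 11.5 of its 14 mm), and the block rests on the rail's last straight: the middle of its hole within 42 mm of home and within 8 mm of the rod's height, turned at least 0.85 rad from the open end's direction, at rest and released (z of bore in the frame of tip between -0.008 and 0.008 m and value of joint collar above 0.0115 m and distance between bore and home below 0.042 m and angle between the y axis of block and the y axis of tip, either way round above 0.85 rad and linear speed of block below 0.02 m/s); the robot touches nothing.
It fails at once if the block (or the robot) is forced against the rail, collar or post with more than 20 N (contact force between any of block, the arm, the fingers and stand above 20 N).
It fails at once if another toy is moved more than 20 mm (distance of any of jar, roller, drum, prism, cube, hoop from where it was at the start of the episode above 0.02 m).
It also fails if it takes over 67 s, if anything falls off the work surface, if the arm or the gripper's body presses on something with over 40 N, if the wrist force passes 120 N, or if a joint passes its speed limit or range.

## Robot

A 6-joint arm with a two-finger parallel gripper is mounted at the origin on the work surface. World frame = base frame: x ahead of the robot, y to its left, z up, the work surface at z = 0. Lengths are in m, angles in degrees, forces in N, time in s.
With the tool pointing down it reaches from about 0.4 to 0.825 m from the base axis. Payload 7 kg.
Tool frame: the origin (TCP) lies on the centre line of the jaws, within the pads' length; the fingertips stand 19 mm ahead of it and the grasp point (between the pads) is the TCP (r.tip_extent is the distance from the TCP to the fingertips, in m); z points along the fingers, y is the line along which they close (so a half turn about z gives the same grasp; the last joint's range is limited). The gripper opens to 88 mm and grips with 3 to 60 N. Pads are 19 mm wide; open, the fingers measure 130 mm over their backs; the gripper's body (78 mm by 193 mm) begins 47 mm behind the grasp point.
Start: joints at [81.079, 20.546, 0.682, 0, -70.136, -16.507], TCP at [0.29, 0.61, 0.246] pointing down, gripper open.
Joint ranges: [-176.03, 176.03], [-82.01, 121.73], [-58.28, 71.71], [-173.87, 95.51], [-174.79, -0.11], [-173.66, 173.66]. Speed limits (degrees/s): [136.94, 136.94, 172.46, 180, 180, 180].

## Interface

Orientations are given as [roll, pitch, yaw] about the fixed x, y, z axes, in that order (R = Rz(yaw) Ry(pitch) Rx(roll)).
In Python, from plant import r gives the robot as it stands. The module is installed in compiled form; this text tells all that it offers.
- The arm moves only by the tool jog_arm, never from a script. Its argument "deltas" is a list that holds one entry, the list of rows, each a list of 5 numbers: the opening, from -1 (shut) to 1 (fully open), then the shift along the world's x, y, z in cm, then the turn about the world's z in rad. In form: [[[claw, dx, dy, dz, turn], ...]]. A call has 1 to 8 rows; each row shifts and turns the commanded pose from where the row before left it; what a row does not reach is not made up. A row lasts 1/8 s, in which the tool goes at most 62.5 mm and 10.7 degrees, less where a joint would pass 70% of its speed; a pose out of reach is approached as far as the arm can. A call with a gripper value outside its range is refused whole. The fingers move at their own pace and stop on an object; "force" is the grip in N (left out, the last holds). Time passes only in rows, so rows that do not move let the fingers close. It gives the time, the measured TCP pose, the force, the opening and the grip force at its end, in the units of the state.
- r.get_state(): the state, without advancing time (a new reading comes with each control period).
- r.capture(name): name is "scene" or "top" or "wrist"; returns the picture (400x640x3 uint8, blue, green, red); there is no depth.
- r.camera_info(name): a dict with "fx", "fy", "cx", "cy" (pixels), "k1" (the pictures are not rectified: a ray, as slopes to the right and down, at radius r is drawn at 1 + k1 r^2 times it, then the intrinsics apply), "view" (4x4, takes a point from world to camera coordinates). Camera axes: x right, y up, looking along -z (the intrinsics and any distortion apply to the point x, -y, -z); pixel columns grow to the right and rows downward; lengths in m; the calibration is good to about 2 mm. A picture is of the moment at which its call begins: read the wrist's pose just before it. camera_info takes no time and is no camera call; for the wrist camera it gives the pose at the moment of the call.
- r.close_job(): hands the job in; it is judged then, once.
The state is a dict: "time_s": time; "joints": joint angles; "qd": joint speeds; "joint_torque": joint torques, N m; "tcp_pos": TCP position; "eef_rot": TCP orientation; "contact_force": force on the tool from outside, world axes, zero at the start; "moment": the same for the moment, N m; "gripper_width": finger opening in m; "gripper_force": force on a finger pad.
Only numpy, scipy, OpenCV 4.12 (cv2) and the standard library are available. Lean on these libraries where they do the work, as an engineer would, in place of code of your own. Each camera call takes 0.05 s, during which the arm holds its last target. There are 200 camera calls.

## Working session

There is one attempt and no reset: what is moved stays moved. The work goes in short steps, Python scripts to look and compute and a tool call to move; the robot and the scene stay as the last step left them, time stands still between calls to the robot, and variables do not carry over. Pictures are saved under pics/ and viewed, at most 10 in all, crops included, and the job is handed in when it is done.

Besides the shell and the picture viewer there is one more tool, called after "Call:" as name(argument=value, ...) on one line, values as JSON. jog_arm: Moves the arm, as the interface text tells. Its arguments: {"type":"object","properties":{"deltas":{"type":"array"},"force":{"type":"number"}},"required":["deltas"]}

```bash
mkdir -p pics
python3 - <<'E'
from plant import r
import cv2,numpy as np
for n in("scene","top"):
    cv2.imwrite(f"pics/{n}0.png",r.capture(n)); i=r.camera_info(n)
    print(n,i["fx"],i["cx"],i["cy"],i["k1"],np.round(np.linalg.inv(i["view"]),3).tolist())
s=r.get_state();print(s)
E
```

```text
scene 481.57342103535115 318.8404817020279 204.68391918097916 -0.08261370303670695 [[0.817, -0.388, 0.428, 0.972], [0.577, 0.546, -0.608, -0.674], [0.002, 0.743, 0.669, 0.826], [0.0, 0.0, 0.0, 1.0]]
top 462.01359540616437 324.2858173188672 189.88650843775574 -0.030740445870951705 [[-0.025, 0.983, -0.181, 0.309], [-0.999, -0.021, 0.023, 0.016], [0.019, 0.182, 0.983, 1.161], [0.0, 0.0, 0.0, 1.0]]
{'time_s': 0.1, 'joints': array([ 8.10798812e+01,  2.05878866e+01,  6.40609100e-01, -1.66085601e-02,
       -7.01377461e+01, -1.65058554e+01]), 'qd': array([ 0.02392586, -0.01780248,  0.17658045,  0.15903632,  0.07191705,
        0.00420032]), 'joint_torque': array([-2.00797811e-03, -5.84158623e+01,  2.93749398e+01,  7.01547816e+00,
        1.01877764e-02, -5.55519364e-05]), 'tcp_pos': array([0.28967219, 0.60923698, 0.2447257 ]), 'eef_rot': array([ 1.79914044e+02, -9.18775459e-03, -2.54316219e+01]), 'contact_force': array([-0.67053656,  0.52582622,  0.44361632]), 'moment': array([-0.04043914, -0.02045044, -0.00828003]), 'gripper_force': 0.0, 'gripper_width': 0.08798518790741532}
```

View pics/top0.png

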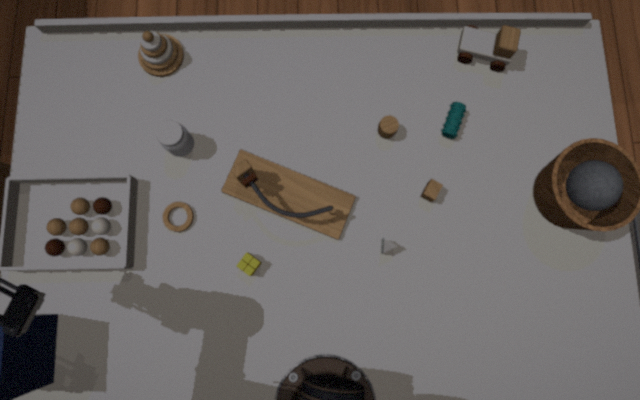

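View pics/scene0.png

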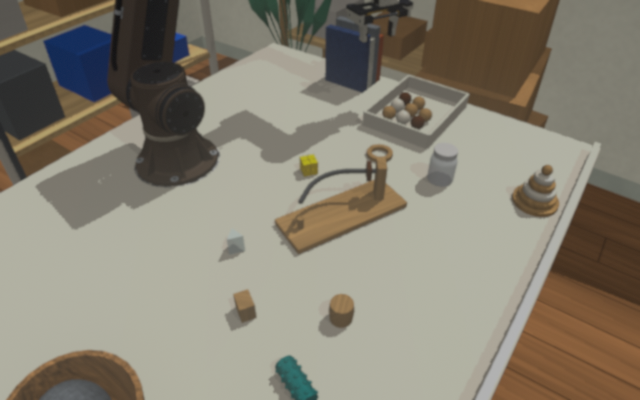

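```bash
cat > h.py <<'E'
import cv2,numpy as np
from plant import r
def ray(i,px):
    K=np.array([[i["fx"],0,i["cx"]],[0,i["fy"],i["cy"]],[0,0,1]])
    u=cv2.undistortPoints(np.array([[px]],float),K,np.array([i["k1"],0,0,0,0]))[0,0]
    T=np.linalg.inv(i["view"]); d=T[:3,:3]@[u[0],-u[1],-1]
    return T[:3,3],d/np.linalg.norm(d)
def plane(i,px,z):
    o,d=ray(i,px); return o+d*(z-o[2])/d[2]
def tri(*ips):
    A=np.zeros((3,3));b=np.zeros(3);L=[]
    for i,p in ips:
        o,d=ray(i,p);M=np.eye(3)-np.outer(d,d);A+=M;b+=M@o;L.append((M,o))
    x=np.linalg.solve(A,b);return x,[round(float(np.linalg.norm(M@(x-o)))*1e3,1) for M,o in L]
E
python3 - <<'E'
from h import *
t=cv2.imread("pics/top0.png");s=cv2.imread("pics/scene0.png")
def c(im,x,y,w,h,W,H): return cv2.resize(im[y:y+h,x:x+w],(W,H),interpolation=cv2.INTER_CUBIC)
a=np.hstack([c(t,215,145,150,100,450,300),c(t,400,160,70,60,350,300)])
b=np.hstack([c(s,270,140,150,112,400,300),c(s,200,270,100,75,400,300)])
cv2.imwrite("pics/m.png",np.vstack([a,b]))
I=r.camera_info
print(tri((I("top"),(431,190)),(I("scene"),(244,305))), tri((I("top"),(331,209)),(I("scene"),(302,202))))
E
```

```text
(array([ 0.5123408 , -0.28079226,  0.02319769]), [1.2, 1.2]) (array([ 0.46331645, -0.02210556,  0.08958337]), [2.7, 2.7])
```

View pics/m.png

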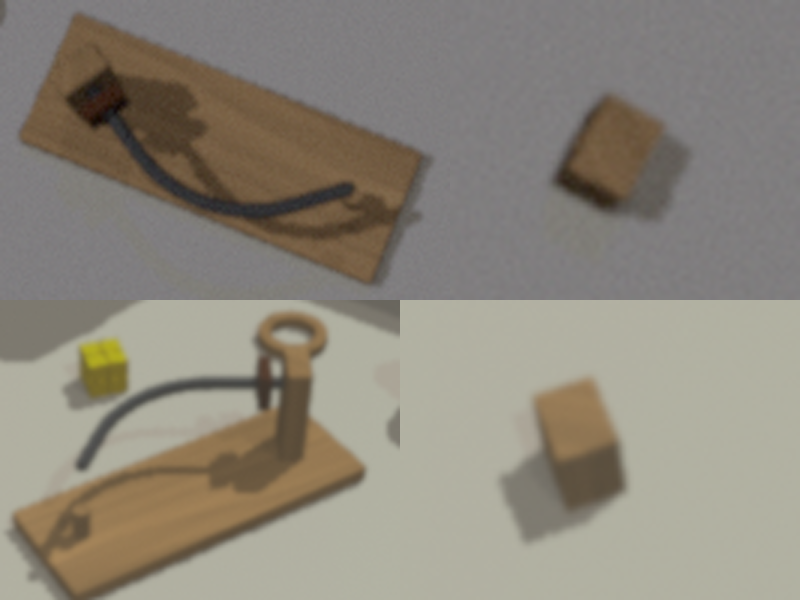

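Call:
jog_arm(deltas=[[[1,1.9,-5.5,0.5,-0.15],[1,1.9,-5.5,0.5,-0.15],[1,1.9,-5.5,0.5,-0.15],[1,1.9,-5.5,0.5,-0.15],[1,1.9,-5.5,0.5,-0.15],[1,1.9,-5.5,0.5,-0.15],[1,1.9,-5.5,0.5,-0.15],[1,1.9,-5.5,0.5,-0.15]]], force=10)

```text
time_s: 1.1
tcp_pos: [0.4419, 0.1677, 0.2857]
eef_rot: [-180.0, 0.0, -94.4]
contact_force: [0.6, 0.3, 0.3]
gripper_width: 0.0876
gripper_force: 0.0
```

Call:
jog_arm(deltas=[[[1,1.5,-5,0,-0.15],[1,1.5,-5,0,-0.15],[1,0,0,0,0],[1,0,0,0,0]]])

```text
time_s: 1.6
tcp_pos: [0.4717, 0.0694, 0.2853]
eef_rot: [180.0, -0.0, -111.4]
contact_force: [0.1, 0.3, -0.4]
gripper_width: 0.088
gripper_force: 0.0
```

Run:
```python
from h import *
i=r.camera_info("wrist"); s=r.get_state(); im=r.capture("wrist");cv2.imwrite("pics/w1.png",im)
np.save("w1.npy",i,allow_pickle=True)
print(s["time_s"],s["tcp_pos"],s["eef_rot"],s["joints"],s["contact_force"]);print(i["fx"],i["cx"],i["cy"],i["k1"],np.round(np.linalg.inv(i["view"]),3).tolist())
```

```text
1.6 [0.47168488 0.06941761 0.28532871] [ 1.79975913e+02 -9.37338421e-03 -1.11380221e+02] [ 3.20824362e+01  9.97574993e-03 -1.96515480e+01 -1.46232798e-02
 -7.03603480e+01 -5.34577414e+01] [ 0.05491157  0.25162598 -0.44673025]
309.56432480764244 318.2201438395882 205.3891754389089 0.017976588771541235 [[-0.931, -0.351, -0.099, 0.445], [0.365, -0.895, -0.256, -0.001], [0.001, -0.274, 0.962, 0.424], [0.0, 0.0, 0.0, 1.0]]
```

View pics/w1.png

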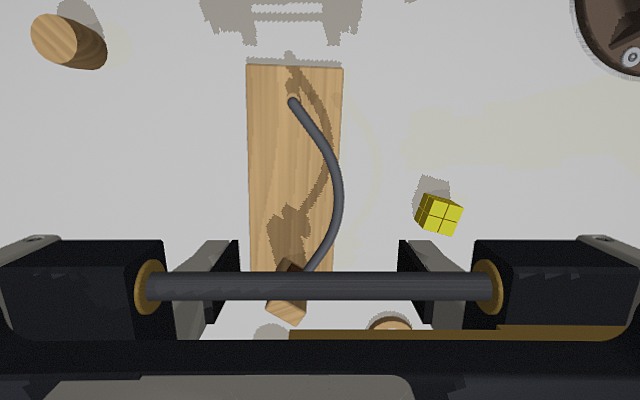

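Run:
```python
from h import *
from scipy.optimize import least_squares
i=np.load("w1.npy",allow_pickle=True).item(); im=cv2.imread("pics/w1.png").astype(int)
def comp(im,x0,y0,x1,y1,T=125,d=0):
    m=np.zeros(im.shape[:2],np.uint8); s=im[y0:y1,x0:x1]
    m[y0:y1,x0:x1]=((s.max(2)<T)&(s[...,0]>=s[...,2]-d))
    n,l,st,_=cv2.connectedComponentsWithStats(m); k=1+np.argmax(st[1:,4]); return (l==k).astype(np.uint8),st[k]
m,st=comp(im,270,85,360,270); print(st)
dt=cv2.distanceTransform(m,cv2.DIST_L2,5)
ys,xs=np.where((dt>=cv2.dilate(dt,np.ones((5,5)))-1e-6)&(dt>4)); 
P=np.array([plane(i,(x,y),.095)[:2] for x,y in zip(xs,ys)]); 
# end tip
ty=np.argmin(np.where(m)[0]); tp=(np.where(m)[1][ty],np.where(m)[0][ty]); print("tip px",tp,plane(i,tp,.095))
tx=plane(i,(float(xs[ys==ys.min()][0]),float(ys.min())),.095);print("first ridge",tx,dt.max())
# initial straight direction
D=np.linalg.norm(P-plane(i,tp,.095)[:2],axis=1)
q=P[(D>.008)&(D<.042)].astype(np.float32); v=cv2.fitLine(q,cv2.DIST_HUBER,0,.01,.01).ravel(); print("line ang",np.degrees(np.arctan2(v[1],v[0])),v,len(q))
q=P[(D>.06)&(D<.15)]; c=least_squares(lambda c:np.linalg.norm(q-c[:2],axis=1)-c[2],[P[:,0].mean()+.1,.05,.11]);print("circ",c.x,np.sqrt(c.fun.var()))
c2=least_squares(lambda c:np.linalg.norm(q-c,axis=1)-.11,c.x[:2]);print(c2.x)
# top view
t=cv2.imread("pics/top0.png").astype(int);I=r.camera_info("top")
mt,stt=comp(t,245,175,345,225,95,-3);print(stt)
yy,xx=np.where(mt); k=xx.argmax(); print("top tip",xx[k],yy[xx==xx.max()].mean(),plane(I,(xx[k],yy[xx==xx.max()].mean()),.095), tri((I,(xx[k],yy[xx==xx.max()].mean())),(i,tp)))
# block mask
for n,f,(x0,y0,x1,y1) in (("top","top0",(415,170,450,210)),):
    a=t[y0:y1,x0:x1]; b=((a[...,2]-a[...,0])>25).astype(np.uint8); cs=max(cv2.findContours(b,0,1)[0],key=cv2.contourArea)
    print(cv2.minAreaRect(cs))
```

```text
[ 288   97   56  173 1900]
tip px (np.int64(292), np.int64(97)) [ 0.46178221 -0.02781379  0.095     ]
first ridge [ 0.46361902 -0.02343964  0.095     ] 5.6
line ang -75.01351 [ 0.25859118 -0.96598685  0.45763233 -0.00139177] 12
circ [0.55437203 0.04994228 0.10648913] 0.00043539757623149055
[0.55783457 0.04899455]
[262 197  16  14  29]
top tip 277 209.5 [0.46212676 0.10188613 0.095     ] (array([0.4028877 , 0.03803724, 0.70211866]), [31.4, 31.4])
((16.90000343322754, 19.700000762939453), (13.86362075805664, 19.230182647705078), 26.56505012512207)
```

Call:
jog_arm(deltas=[[[1,1.3,-5.5,-0.8,0],[1,1.3,-5.5,-0.8,0],[1,1.3,-5.5,-0.8,0],[1,1.3,-5.5,-0.8,0],[1,1.1,-5.4,-0.8,0],[1,0,0,0,0],[1,0,0,0,0]]])

```text
time_s: 2.52
tcp_pos: [0.535, -0.2034, 0.2452]
eef_rot: [180.0, -0.0, -111.3]
contact_force: [-0.1, 0.7, -0.0]
gripper_width: 0.0875
gripper_force: 0.0
```

Run:
```python
from h import *
i=r.camera_info("wrist"); s=r.get_state(); im=r.capture("wrist");cv2.imwrite("pics/w2.png",im)
np.save("w2.npy",i,allow_pickle=True)
print(s["time_s"],s["tcp_pos"],s["eef_rot"])
```

```text
2.525 [ 0.53504586 -0.20344956  0.24518838] [ 1.79956678e+02 -5.34246156e-03 -1.11305257e+02]
```

View pics/w2.png

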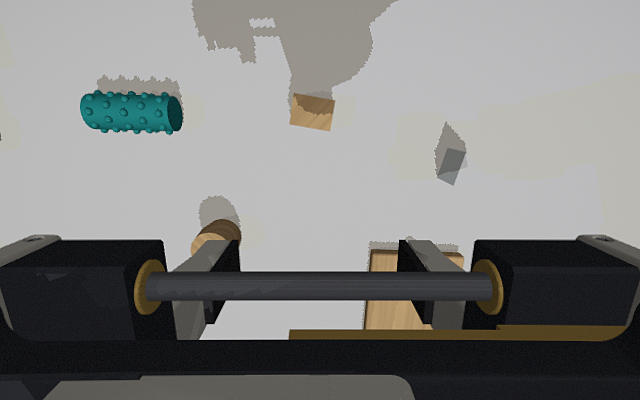

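Run:
```python
from h import *
i=np.load("w2.npy",allow_pickle=True).item(); im=cv2.imread("pics/w2.png").astype(int)
x0,y0,x1,y1=275,80,350,145; a=im[y0:y1,x0:x1]
b=((a[...,2]-a[...,0])>30).astype(np.uint8); cs=max(cv2.findContours(b,0,1)[0],key=cv2.contourArea)
print(cv2.contourArea(cs),cv2.minAreaRect(cs))
W=np.array([plane(i,(p[0]+x0,p[1]+y0),.044)[:2] for p in cs[:,0]],np.float32)
(c,sz,an)=cv2.minAreaRect(W*1000); print(c,sz,an)
ap=cv2.approxPolyDP(cs,4,True)[:,0]+[x0,y0]; print(ap.tolist(),[np.round(plane(i,p,.044)[:2],4).tolist() for p in ap.astype(float)])
T=r.camera_info("top");S=r.camera_info("scene")
# same top corners: montage pixels
f=lambda x,y:(400+(x-450)/5,160+y/5); g=lambda x,y:(200+(x-400)/4,270+(y-300)/4)
for tp in [(610,95),(663,125)]: print("top corner",f(*tp),plane(T,f(*tp),.044))
for sp in [(535,400),(595,380),(618,443),(558,460)]: print("scene corner",plane(S,g(*sp),.044))
for p in ap.astype(float): 
    for sp in [(535,400),(595,380),(618,443),(558,460)]:
        X,e=tri((S,g(*sp)),(i,p)); 
        if max(e)<4: print(p,sp,X,e)
j=np.load("w1.npy",allow_pickle=True).item()
print("tip",tri((j,(292,101)),(T,(331.5,207.5)),(S,(301,202))),tri((j,(292,101)),(S,(301,202))))
```

```text
1251.0 ((36.600669860839844, 31.92953109741211), (42.403621673583984, 31.62892723083496), 10.007980346679688)
(512.242431640625, -280.1561279296875) (31.789152145385742, 44.12534713745117) 59.1531867980957
[[294, 93], [290, 124], [329, 130], [334, 100]] [[0.5223, -0.3044], [0.5381, -0.2774], [0.5018, -0.2566], [0.4862, -0.283]]
top corner (432.0, 179.0) [ 0.53718536 -0.27887895  0.044     ]
top corner (442.6, 185.0) [ 0.52143964 -0.30436166  0.044     ]
scene corner [ 0.49010633 -0.28539157  0.044     ]
scene corner [ 0.50636263 -0.25813417  0.044     ]
scene corner [ 0.54148178 -0.28102024  0.044     ]
scene corner [ 0.5241969 -0.3059719  0.044    ]
[294.  93.] (535, 400) [ 0.51818578 -0.30334961  0.08545056] [3.6, 3.6]
[294.  93.] (558, 460) [ 0.52247626 -0.30462953  0.04106437] [0.1, 0.1]
[290. 124.] (595, 380) [ 0.53295881 -0.27875195  0.08630095] [2.3, 2.3]
[290. 124.] (618, 443) [ 0.53843495 -0.27777281  0.03809247] [0.3, 0.3]
[329. 130.] (595, 380) [ 0.50223229 -0.25564278  0.0380059 ] [0.9, 0.9]
[329. 130.] (618, 443) [ 0.5028406  -0.25063201 -0.02199252] [3.6, 3.6]
[334. 100.] (535, 400) [ 0.48617628 -0.28282895  0.03818577] [0.5, 0.5]
tip (array([ 0.46432065, -0.02446484,  0.09224121]), [0.9, 0.6, 1.1]) (array([ 0.46415817, -0.02397693,  0.09183705]), [0.9, 0.9])
```

Call:
jog_arm(deltas=[[[1,-1.1,-3.8,-3,-0.08],[1,-1.18,-3.88,-3,-0.082],[1,0,0,-4.5,0],[1,0,0,-4.5,0],[1,0,0,-3,0],[1,0,0,-1.5,0],[1,0,0,0,0]]])

```text
time_s: 3.45
tcp_pos: [0.5123, -0.2802, 0.0504]
eef_rot: [180.0, -0.0, -120.5]
contact_force: [-0.6, -0.0, 0.8]
gripper_width: 0.0875
gripper_force: 0.0
```

Call:
jog_arm(deltas=[[[1,0,0,-1.4,0],[1,0,0,-1.0,0],[1,0,0,0,0],[-1,0,0,0,0],[-1,0,0,0,0],[-1,0,0,0,0],[-1,0,0,0,0],[-1,0,0,0,0]]], force=15)

```text
time_s: 4.45
tcp_pos: [0.5121, -0.2812, 0.0267]
eef_rot: [-180.0, 0.0, -120.7]
contact_force: [-1.1, 0.3, 1.6]
gripper_width: 0.0443
gripper_force: 15.0
```

Call:
jog_arm(deltas=[[[-1,0,0,1.3,0],[-1,0,0,3,0],[-1,0,0,3,0],[-1,-0.76,4.3,0,0.158],[-1,-0.76,4.3,0,0.158],[-1,-0.76,4.3,0,0.158],[-1,-0.76,4.3,0,0.158],[-1,-0.76,4.3,0,0.158]]])

```text
time_s: 5.45
tcp_pos: [0.474, -0.0649, 0.1006]
eef_rot: [-179.9, -0.0, -75.1]
contact_force: [0.8, 0.4, -0.2]
gripper_width: 0.0442
gripper_force: 15.0
```

Call:
jog_arm(deltas=[[[-1,0,0,0,0],[-1,0,0,0,0],[-1,0,0,0,0]]])

```text
time_s: 5.82
tcp_pos: [0.4742, -0.0669, 0.0998]
eef_rot: [-180.0, -0.0, -75.5]
contact_force: [0.7, -0.0, -0.5]
gripper_width: 0.0444
gripper_force: 15.0
```

Run:
```python
from h import *
s=r.get_state(); t=np.mean([r.capture("top") for _ in range(4)],0);q=np.mean([r.capture("scene") for _ in range(4)],0)
cv2.imwrite("pics/t2.png",t);cv2.imwrite("pics/s2.png",q)
def c(im,x,y,w,h,W,H): return cv2.resize(np.clip(im[y:y+h,x:x+w]*1.3,0,255).astype(np.uint8),(W,H),interpolation=cv2.INTER_CUBIC)
cv2.imwrite("pics/m2.png",np.hstack([c(t,300,175,75,75,400,400),c(q,250,160,75,75,400,400)]))
print(s["time_s"],s["tcp_pos"],s["eef_rot"],s["contact_force"],s["moment"],s["joints"])
```

```text
5.825 [ 0.47420518 -0.06693271  0.09975379] [-1.79987918e+02 -2.09055254e-03 -7.55007989e+01] [ 0.7313148  -0.04077205 -0.54488538] [0.07291657 0.01047461 0.0123188 ] [ 1.55770524e+01  1.09103346e+01 -3.46030501e+01  3.30784054e-03
 -4.44745752e+01 -1.08021116e+00][ WARN:0@4.872] global loadsave.cpp:1063 imwrite_ Unsupported depth image for selected encoder is fallbacked to CV_8U.
```

View pics/m2.png

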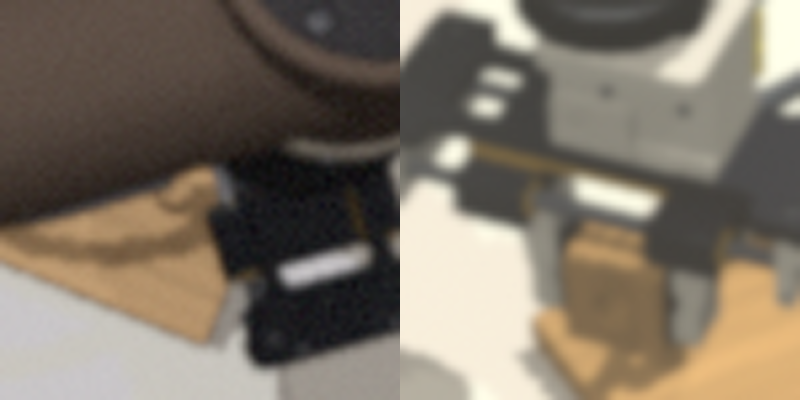

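Call:
jog_arm(deltas=[[[-1,-0.25,0.97,0,0],[-1,-0.25,0.97,0,0],[-1,0,0,0,0],[-1,0,0,0,0]]])

```text
time_s: 6.72
tcp_pos: [0.4691, -0.0465, 0.0997]
eef_rot: [-180.0, -0.0, -75.3]
contact_force: [0.4, 0.4, -1.6]
gripper_width: 0.044
gripper_force: 15.0
```

Call:
jog_arm(deltas=[[[-1,-0.05,0.194,0,0],[-1,-0.05,0.194,0,0],[-1,0,0,0,0]]])

```text
time_s: 7.1
tcp_pos: [0.468, -0.0429, 0.0995]
eef_rot: [180.0, -0.0, -75.4]
contact_force: [-0.3, -0.2, -0.3]
gripper_width: 0.0441
gripper_force: 15.0
```

Call:
jog_arm(deltas=[[[-1,-0.05,0.194,0,0],[-1,0,0,0,0]]])

```text
time_s: 7.35
tcp_pos: [0.4675, -0.0409, 0.0996]
eef_rot: [-180.0, 0.0, -75.4]
contact_force: [0.1, 0.0, -0.8]
gripper_width: 0.0439
gripper_force: 15.0
```

Call:
jog_arm(deltas=[[[-1,-0.05,0.194,0,0],[-1,0,0,0,0]]])

```text
time_s: 7.6
tcp_pos: [0.467, -0.0389, 0.0996]
eef_rot: [-180.0, 0.0, -75.4]
contact_force: [-0.1, 0.0, -0.6]
gripper_width: 0.0437
gripper_force: 15.0
```

Call:
jog_arm(deltas=[[[-1,-0.05,0.194,0,0],[-1,0,0,0,0]]])

```text
time_s: 7.85
tcp_pos: [0.4665, -0.037, 0.0996]
eef_rot: [-180.0, 0.0, -75.4]
contact_force: [1.0, 0.4, -0.3]
gripper_width: 0.0437
gripper_force: 15.0
```

Call:
jog_arm(deltas=[[[-1,-0.05,0.194,0,0],[-1,0,0,0,0]]])

```text
time_s: 8.1
tcp_pos: [0.466, -0.0351, 0.0996]
eef_rot: [180.0, 0.0, -75.4]
contact_force: [0.1, -0.6, -0.4]
gripper_width: 0.0442
gripper_force: 15.0
```

Call:
jog_arm(deltas=[[[-1,-0.05,0.194,0,0],[-1,0,0,0,0]]])

```text
time_s: 8.35
tcp_pos: [0.4655, -0.0331, 0.0996]
eef_rot: [180.0, 0.0, -75.4]
contact_force: [1.0, -0.2, -0.1]
gripper_width: 0.0437
gripper_force: 15.0
```

Call:
jog_arm(deltas=[[[-1,-0.05,0.194,0,0],[-1,0,0,0,0]]])

```text
time_s: 8.6
tcp_pos: [0.465, -0.0312, 0.0996]
eef_rot: [-180.0, -0.0, -75.4]
contact_force: [0.9, 0.1, -0.1]
gripper_width: 0.0439
gripper_force: 15.0
```

Call:
jog_arm(deltas=[[[-1,-0.05,0.194,0,0],[-1,-0.05,0.194,0,0],[-1,-0.05,0.194,0,0],[-1,0,0,0,0]]])

```text
time_s: 9.1
tcp_pos: [0.4635, -0.0253, 0.0996]
eef_rot: [-180.0, -0.0, -75.4]
contact_force: [0.0, 0.3, -0.9]
gripper_width: 0.0443
gripper_force: 15.0
```

Call:
jog_arm(deltas=[[[-1,-0.05,0.194,0,0],[-1,-0.05,0.194,0,0],[-1,-0.05,0.194,0,0],[-1,0,0,0,0]]])

```text
time_s: 9.6
tcp_pos: [0.462, -0.0195, 0.0996]
eef_rot: [-180.0, 0.0, -75.4]
contact_force: [-0.7, 0.1, -1.1]
gripper_width: 0.044
gripper_force: 15.0
```

Call:
jog_arm(deltas=[[[-1,-0.05,0.194,0,0],[-1,-0.05,0.194,0,0],[-1,-0.05,0.194,0,0],[-1,0,0,0,0]]])

```text
time_s: 10.1
tcp_pos: [0.4605, -0.0137, 0.0996]
eef_rot: [-180.0, 0.0, -75.4]
contact_force: [1.5, -0.9, -1.5]
gripper_width: 0.044
gripper_force: 15.0
```

Call:
jog_arm(deltas=[[[-1,0.097,0.025,0,0],[-1,0.097,0.025,0,0],[-1,0,0,0,0]]])

```text
time_s: 10.48
tcp_pos: [0.4626, -0.0134, 0.0995]
eef_rot: [180.0, -0.0, -75.4]
contact_force: [0.2, -0.2, -0.4]
gripper_width: 0.0439
gripper_force: 15.0
```

Call:
jog_arm(deltas=[[[-1,0.097,0.025,0,0],[-1,0,0,0,0]]])

```text
time_s: 10.72
tcp_pos: [0.4635, -0.0131, 0.0995]
eef_rot: [180.0, -0.0, -75.4]
contact_force: [-0.2, 0.2, -0.6]
gripper_width: 0.0444
gripper_force: 15.0
```

Call:
jog_arm(deltas=[[[-1,0.058,0.015,0,0],[-1,0,0,0,0]]])

```text
time_s: 10.98
tcp_pos: [0.4638, -0.013, 0.0995]
eef_rot: [180.0, -0.0, -75.4]
contact_force: [-1.5, -0.4, 0.0]
gripper_width: 0.0438
gripper_force: 15.0
```

Call:
jog_arm(deltas=[[[-1,0.058,0.015,0,0],[-1,0,0,0,0]]])

```text
time_s: 11.22
tcp_pos: [0.4639, -0.013, 0.0993]
eef_rot: [179.9, -0.0, -75.4]
contact_force: [-4.9, -0.6, 1.5]
gripper_width: 0.0437
gripper_force: 15.0
```

Call:
jog_arm(deltas=[[[-1,-0.126,-0.033,0,0],[-1,-0.126,-0.033,0,0],[-1,-0.126,-0.033,0,0],[-1,-0.126,-0.033,0,0],[-1,0,0,0,0]]])

```text
time_s: 11.85
tcp_pos: [0.4596, -0.0141, 0.0996]
eef_rot: [-180.0, 0.0, -75.4]
contact_force: [-0.2, 1.0, -1.0]
gripper_width: 0.0434
gripper_force: 15.0
```

Call:
jog_arm(deltas=[[[-1,-0.058,-0.015,0,0],[-1,0,0,0,0]]])

```text
time_s: 12.1
tcp_pos: [0.4591, -0.0142, 0.0996]
eef_rot: [-180.0, -0.0, -75.4]
contact_force: [0.4, -0.6, -0.4]
gripper_width: 0.044
gripper_force: 15.0
```

Call:
jog_arm(deltas=[[[-1,-0.058,-0.015,0,0],[-1,0,0,0,0]]])

```text
time_s: 12.35
tcp_pos: [0.459, -0.0142, 0.0997]
eef_rot: [-179.9, -0.0, -75.4]
contact_force: [3.0, -0.6, -0.9]
gripper_width: 0.0438
gripper_force: 15.0
```

```bash
cat > rail.py <<'E'
import numpy as np
def rail(th=104.5,lat=.4432,u0=-.142):
    a=np.radians(th);u=np.array([np.cos(a),np.sin(a)]);n=np.array([u[1],-u[0]]);tip=lat*n+u0*u
    def loc(s):
        if s<50: return np.array([0,s])
        f=min((s-50)/110,np.radians(70)); p=np.array([110-110*np.cos(f),50+110*np.sin(f)])
        return p+max(0,s-50-110*np.radians(70))*np.array([np.sin(f),np.cos(f)])
    def pose(s):
        q=np.array([loc(x) for x in np.linspace(s-16,s+16,17)]);m=q.mean(0);d=q[-1]-q[0]
        return tip+(m[0]*n+m[1]*u)/1e3, th-np.degrees(np.arctan2(d[0],d[1]))-180
    return pose
if __name__=="__main__":
    import sys
    f=rail(); s0,s1,ds=map(float,sys.argv[1:4])
    for s in np.arange(s0,s1+.1,ds):
        p,y=f(s);q,z=f(s-ds);print(round(s,1),p.round(4),round(y,1)," d",((p-q)*100).round(2),round(np.radians(y-z),3))
E
python3 rail.py 17 225 4
```

```text
17.0 [ 0.4604 -0.0101] -75.5  d [-0.1   0.39] 0.0
21.0 [ 0.4594 -0.0062] -75.5  d [-0.1   0.39] 0.0
25.0 [ 0.4584 -0.0023] -75.5  d [-0.1   0.39] 0.0
29.0 [0.4574 0.0016] -75.5  d [-0.1   0.39] 0.0
33.0 [0.4564 0.0054] -75.5  d [-0.1   0.39] 0.0
37.0 [0.4554 0.0093] -75.6  d [-0.1   0.39] -0.001
41.0 [0.4544 0.0132] -75.9  d [-0.1   0.39] -0.006
45.0 [0.4534 0.0171] -76.5  d [-0.09  0.39] -0.01
49.0 [0.4525 0.021 ] -77.3  d [-0.09  0.39] -0.015
53.0 [0.4517 0.0249] -78.4  d [-0.08  0.39] -0.019
57.0 [0.451  0.0288] -79.8  d [-0.07  0.39] -0.024
61.0 [0.4503 0.0327] -81.4  d [-0.06  0.39] -0.028
65.0 [0.4498 0.0367] -83.3  d [-0.05  0.4 ] -0.033
69.0 [0.4494 0.0406] -85.4  d [-0.04  0.4 ] -0.036
73.0 [0.4492 0.0446] -87.5  d [-0.02  0.4 ] -0.036
77.0 [0.4491 0.0486] -89.6  d [-0.01  0.4 ] -0.036
81.0 [0.4491 0.0526] -91.6  d [0.  0.4] -0.036
85.0 [0.4493 0.0566] -93.7  d [0.02 0.4 ] -0.036
89.0 [0.4496 0.0605] -95.8  d [0.03 0.4 ] -0.036
93.0 [0.4501 0.0645] -97.9  d [0.05 0.4 ] -0.036
97.0 [0.4507 0.0684] -100.0  d [0.06 0.39] -0.036
101.0 [0.4515 0.0723] -102.1  d [0.08 0.39] -0.036
[... 863 characters left out ...]
36
173.0 [0.4876 0.1328] -139.4  d [0.3  0.26] -0.033
177.0 [0.4906 0.1354] -141.0  d [0.31 0.26] -0.029
181.0 [0.4937 0.1379] -142.4  d [0.31 0.25] -0.024
185.0 [0.4969 0.1403] -143.6  d [0.32 0.24] -0.02
189.0 [0.5002 0.1426] -144.4  d [0.32 0.24] -0.015
193.0 [0.5034 0.1449] -145.1  d [0.33 0.23] -0.011
197.0 [0.5067 0.1472] -145.4  d [0.33 0.23] -0.006
201.0 [0.51   0.1495] -145.5  d [0.33 0.23] -0.002
205.0 [0.5133 0.1518] -145.5  d [0.33 0.23] 0.0
209.0 [0.5166 0.154 ] -145.5  d [0.33 0.23] 0.0
213.0 [0.5199 0.1563] -145.5  d [0.33 0.23] -0.0
217.0 [0.5232 0.1586] -145.5  d [0.33 0.23] -0.0
221.0 [0.5265 0.1608] -145.5  d [0.33 0.23] 0.0
225.0 [0.5298 0.1631] -145.5  d [0.33 0.23] -0.0
```

Call:
jog_arm(deltas=[[[-1,0.2,0.05,0,0],[-1,0,0.37,0,0],[-1,-0.1,0.39,0,0],[-1,-0.1,0.39,0,0],[-1,-0.1,0.39,0,0],[-1,-0.1,0.39,0,0],[-1,0,0,0,0]]])

```text
time_s: 13.22
tcp_pos: [0.4563, 0.0057, 0.0996]
eef_rot: [-180.0, 0.0, -75.4]
contact_force: [0.5, -0.1, 0.2]
gripper_width: 0.0445
gripper_force: 15.0
```

Call:
jog_arm(deltas=[[[-1,-0.1,0.39,0,-0.001],[-1,-0.1,0.39,0,-0.006],[-1,-0.09,0.39,0,-0.01],[-1,0,0,0,0]]])

```text
time_s: 13.72
tcp_pos: [0.4535, 0.0174, 0.0996]
eef_rot: [-180.0, -0.0, -76.4]
contact_force: [-0.0, -0.7, -0.9]
gripper_width: 0.044
gripper_force: 15.0
```

Call:
jog_arm(deltas=[[[-1,-0.09,0.39,0,-0.015],[-1,-0.08,0.39,0,-0.019],[-1,0,0,0,0]]])

```text
time_s: 14.1
tcp_pos: [0.4518, 0.0252, 0.0996]
eef_rot: [-180.0, 0.0, -78.3]
contact_force: [-0.2, 0.1, -1.2]
gripper_width: 0.044
gripper_force: 15.0
```

Call:
jog_arm(deltas=[[[-1,-0.07,0.39,0,-0.024],[-1,-0.06,0.39,0,-0.028],[-1,0,0,0,0]]])

```text
time_s: 14.48
tcp_pos: [0.4505, 0.033, 0.0996]
eef_rot: [-180.0, 0.0, -81.3]
contact_force: [0.3, 0.7, -1.1]
gripper_width: 0.0443
gripper_force: 15.0
```

Call:
jog_arm(deltas=[[[-1,-0.05,0.4,0,-0.033],[-1,-0.04,0.4,0,-0.036],[-1,0,0,0,0]]])

```text
time_s: 14.85
tcp_pos: [0.4496, 0.0408, 0.0996]
eef_rot: [-180.0, 0.0, -85.2]
contact_force: [-0.2, -0.2, 0.3]
gripper_width: 0.0438
gripper_force: 15.0
```

Call:
jog_arm(deltas=[[[-1,-0.02,0.4,0,-0.036],[-1,-0.01,0.4,0,-0.036],[-1,0,0,0,0]]])

```text
time_s: 15.22
tcp_pos: [0.4493, 0.0487, 0.0996]
eef_rot: [180.0, -0.0, -89.3]
contact_force: [0.3, 0.0, -0.9]
gripper_width: 0.044
gripper_force: 15.0
```

Call:
jog_arm(deltas=[[[-1,0.0,0.4,0,-0.036],[-1,0.02,0.4,0,-0.036],[-1,0,0,0,0]]])

```text
time_s: 15.6
tcp_pos: [0.4495, 0.0567, 0.0995]
eef_rot: [180.0, -0.0, -93.4]
contact_force: [0.4, -0.1, 0.2]
gripper_width: 0.0438
gripper_force: 15.0
```

Call:
jog_arm(deltas=[[[-1,0.03,0.4,0,-0.036],[-1,0.05,0.4,0,-0.036],[-1,0,0,0,0]]])

```text
time_s: 15.98
tcp_pos: [0.4504, 0.0646, 0.0996]
eef_rot: [-180.0, 0.0, -97.5]
contact_force: [0.2, -0.6, 0.7]
gripper_width: 0.0442
gripper_force: 15.0
```

Call:
jog_arm(deltas=[[[-1,0.06,0.39,0,-0.036],[-1,0.08,0.39,0,-0.036],[-1,0,0,0,0]]])

```text
time_s: 16.35
tcp_pos: [0.4517, 0.0724, 0.0995]
eef_rot: [180.0, -0.0, -101.6]
contact_force: [0.2, -0.5, -0.3]
gripper_width: 0.0438
gripper_force: 15.0
```

Call:
jog_arm(deltas=[[[-1,0.09,0.39,0,-0.038],[-1,0.1,0.38,0,-0.038],[-1,0,0,0,0]]])

```text
time_s: 16.73
tcp_pos: [0.4536, 0.0801, 0.0995]
eef_rot: [180.0, -0.0, -106.0]
contact_force: [-0.3, 0.4, -1.0]
gripper_width: 0.044
gripper_force: 15.0
```

Call:
jog_arm(deltas=[[[-1,0.12,0.38,0,-0.036],[-1,0.13,0.38,0,-0.036],[-1,0,0,0,0]]])

```text
time_s: 17.1
tcp_pos: [0.4561, 0.0876, 0.0995]
eef_rot: [180.0, -0.0, -110.1]
contact_force: [-0.1, 0.7, 0.5]
gripper_width: 0.0441
gripper_force: 15.0
```

Call:
jog_arm(deltas=[[[-1,0.15,0.37,0,-0.037],[-1,0.16,0.37,0,-0.037],[-1,0,0,0,0]]])

```text
time_s: 17.48
tcp_pos: [0.4591, 0.095, 0.0995]
eef_rot: [180.0, -0.0, -114.4]
contact_force: [0.1, -0.8, -0.4]
gripper_width: 0.0442
gripper_force: 15.0
```

Call:
jog_arm(deltas=[[[-1,0.17,0.36,0,-0.036],[-1,0.19,0.35,0,-0.036],[-1,0,0,0,0]]])

```text
time_s: 17.85
tcp_pos: [0.4627, 0.1022, 0.0995]
eef_rot: [180.0, -0.0, -118.5]
contact_force: [0.6, -0.4, 0.1]
gripper_width: 0.0439
gripper_force: 15.0
```

Call:
jog_arm(deltas=[[[-1,0.2,0.35,0,-0.036],[-1,0.21,0.34,0,-0.036],[-1,0,0,0,0]]])

```text
time_s: 18.23
tcp_pos: [0.4668, 0.109, 0.0995]
eef_rot: [180.0, -0.0, -122.6]
contact_force: [-0.1, -0.7, -0.7]
gripper_width: 0.0441
gripper_force: 15.0
```

Call:
jog_arm(deltas=[[[-1,0.22,0.33,0,-0.036],[-1,0.23,0.32,0,-0.036],[-1,0,0,0,0]]])

```text
time_s: 18.6
tcp_pos: [0.4713, 0.1155, 0.0995]
eef_rot: [180.0, -0.0, -126.7]
contact_force: [-0.5, -0.3, 0.1]
gripper_width: 0.0439
gripper_force: 15.0
```

Call:
jog_arm(deltas=[[[-1,0.25,0.31,0,-0.037],[-1,0.26,0.3,0,-0.037],[-1,0,0,0,0]]])

```text
time_s: 18.98
tcp_pos: [0.4764, 0.1217, 0.0995]
eef_rot: [180.0, -0.0, -131.0]
contact_force: [-0.5, 0.0, -1.6]
gripper_width: 0.0443
gripper_force: 15.0
```

Call:
jog_arm(deltas=[[[-1,0.27,0.29,0,-0.036],[-1,0.28,0.28,0,-0.036],[-1,0,0,0,0]]])

```text
time_s: 19.35
tcp_pos: [0.4823, 0.1277, 0.0996]
eef_rot: [-180.0, 0.0, -135.2]
contact_force: [0.9, -0.1, -0.3]
gripper_width: 0.0438
gripper_force: 15.0
```

Call:
jog_arm(deltas=[[[-1,0.29,0.27,0,-0.036],[-1,0.3,0.26,0,-0.033],[-1,0,0,0,0]]])

```text
time_s: 19.73
tcp_pos: [0.4882, 0.1331, 0.0995]
eef_rot: [-180.0, 0.0, -139.2]
contact_force: [-0.5, 0.6, -0.5]
gripper_width: 0.0436
gripper_force: 15.0
```

Call:
jog_arm(deltas=[[[-1,0.3,0.25,0,-0.029],[-1,0.31,0.25,0,-0.024],[-1,0,0,0,0]]])

```text
time_s: 20.1
tcp_pos: [0.4943, 0.138, 0.0995]
eef_rot: [-180.0, 0.0, -142.2]
contact_force: [0.2, 0.3, -0.4]
gripper_width: 0.044
gripper_force: 15.0
```

Call:
jog_arm(deltas=[[[-1,0.32,0.24,0,-0.02],[-1,0.32,0.24,0,-0.015],[-1,0,0,0,0]]])

```text
time_s: 20.48
tcp_pos: [0.5007, 0.1428, 0.0995]
eef_rot: [-180.0, 0.0, -144.2]
contact_force: [0.7, -0.7, -0.4]
gripper_width: 0.0438
gripper_force: 15.0
```

Call:
jog_arm(deltas=[[[-1,0.33,0.23,0,-0.011],[-1,0.33,0.23,0,-0.006],[-1,0,0,0,0]]])

```text
time_s: 20.85
tcp_pos: [0.5073, 0.1474, 0.0995]
eef_rot: [-180.0, 0.0, -145.2]
contact_force: [0.3, -0.5, -0.2]
gripper_width: 0.0438
gripper_force: 15.0
```

Call:
jog_arm(deltas=[[[-1,0.25,0.17,0,-0.002],[-1,0.16,0.11,0,0],[-1,0.16,0.11,0,0],[-1,0,0,0,0]]])

```text
time_s: 21.35
tcp_pos: [0.5128, 0.1512, 0.0995]
eef_rot: [-180.0, 0.0, -145.3]
contact_force: [0.4, 0.5, -1.1]
gripper_width: 0.0443
gripper_force: 15.0
```

Call:
jog_arm(deltas=[[[-1,0.16,0.11,0,0],[-1,0.16,0.11,0,0],[-1,0,0,0,0]]])

```text
time_s: 21.72
tcp_pos: [0.5157, 0.1532, 0.0994]
eef_rot: [180.0, -0.0, -145.3]
contact_force: [-1.7, 0.3, -0.6]
gripper_width: 0.0438
gripper_force: 15.0
```

Call:
jog_arm(deltas=[[[-1,0.16,0.11,0,0],[-1,0.16,0.11,0,0],[-1,0,0,0,0]]])

```text
time_s: 22.1
tcp_pos: [0.5193, 0.1556, 0.0995]
eef_rot: [180.0, 0.0, -145.3]
contact_force: [-0.9, -0.5, -0.4]
gripper_width: 0.0439
gripper_force: 15.0
```

Call:
jog_arm(deltas=[[[-1,0.16,0.11,0,0],[-1,0,0,0,0]]])

```text
time_s: 22.35
tcp_pos: [0.5208, 0.1567, 0.0995]
eef_rot: [-180.0, 0.0, -145.3]
contact_force: [-2.3, 0.1, -1.3]
gripper_width: 0.0439
gripper_force: 15.0
```

Call:
jog_arm(deltas=[[[-1,0.16,0.11,0,0],[-1,0.08,0.055,0,0],[-1,0,0,0,0]]])

```text
time_s: 22.72
tcp_pos: [0.5232, 0.1583, 0.0996]
eef_rot: [180.0, 0.0, -145.3]
contact_force: [-2.2, -0.9, -1.1]
gripper_width: 0.0442
gripper_force: 15.0
```

Call:
jog_arm(deltas=[[[-1,0.08,0.055,0,0],[-1,0,0,0,0]]])

```text
time_s: 22.98
tcp_pos: [0.5237, 0.1586, 0.0995]
eef_rot: [180.0, -0.0, -145.3]
contact_force: [-4.0, -0.9, -0.3]
gripper_width: 0.044
gripper_force: 15.0
```

Call:
jog_arm(deltas=[[[-1,0.08,0.055,0,0],[-1,0,0,0,0]]])

```text
time_s: 23.22
tcp_pos: [0.5237, 0.1586, 0.0993]
eef_rot: [180.0, -0.1, -145.3]
contact_force: [-5.6, -2.5, 1.9]
gripper_width: 0.0439
gripper_force: 15.0
```

Call:
jog_arm(deltas=[[[-1,0.08,0.055,0,0],[-1,0,0,0,0]]])

```text
time_s: 23.48
tcp_pos: [0.5238, 0.1586, 0.0991]
eef_rot: [180.0, -0.2, -145.3]
contact_force: [-7.2, -4.3, 2.0]
gripper_width: 0.0441
gripper_force: 15.0
```

Call:
jog_arm(deltas=[[[-1,0.08,0.055,0,0],[-1,0,0,0,0]]])

```text
time_s: 23.72
tcp_pos: [0.5239, 0.1586, 0.0988]
eef_rot: [180.0, -0.3, -145.3]
contact_force: [-8.9, -5.2, 3.3]
gripper_width: 0.0438
gripper_force: 15.0
```

Run:
```python
from h import *
s=r.get_state(); t=np.mean([r.capture("top") for _ in range(4)],0);q=np.mean([r.capture("scene") for _ in range(4)],0)
def c(im,x,y,w,h,W,H): return cv2.resize(np.clip(im[y:y+h,x:x+w]*1.3,0,255).astype(np.uint8),(W,H),interpolation=cv2.INTER_CUBIC)
cv2.imwrite("pics/m3.png",np.hstack([c(t,215,150,70,70,400,400),c(q,330,130,80,80,400,400)]))
print(s["time_s"],s["tcp_pos"],s["eef_rot"],s["contact_force"],s["moment"])
```

```text
23.725 [0.52389066 0.15858937 0.09880011] [ 179.99057475   -0.32666425 -145.32353477] [-8.94789338 -5.16032413  3.25467137] [-1.68947998  3.04714859  0.16946715]
```

View pics/m3.png

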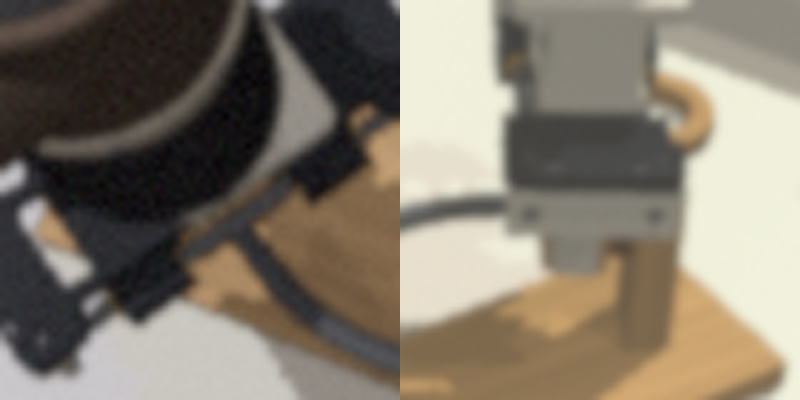

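Call:
jog_arm(deltas=[[[-1,-0.16,-0.11,0,0],[-1,-0.15,-0.1,0,0],[-1,0,0,0,0]]])

```text
time_s: 24.5
tcp_pos: [0.5237, 0.1586, 0.0999]
eef_rot: [-180.0, 0.1, -145.3]
contact_force: [-0.8, -0.5, -0.7]
gripper_width: 0.0441
gripper_force: 15.0
```

Call:
jog_arm(deltas=[[[0.4,0,0,0,0],[0.4,0,0,0,0],[0.4,0,0,0,0],[0.4,0,0,0,0],[0.4,0,0,0,0],[0.4,0,0,0,0]]])

```text
time_s: 25.25
tcp_pos: [0.5232, 0.1584, 0.0996]
eef_rot: [-180.0, 0.0, -145.3]
contact_force: [0.2, 0.7, 0.5]
gripper_width: 0.0615
gripper_force: 0.0
```

Call:
jog_arm(deltas=[[[0.4,0,0,1,0],[0.4,0,0,2,0],[0.4,0,0,4,0],[0.4,0,0,5,0],[0.4,2.2,1.5,3,0],[0.4,2.2,1.5,0,0],[0.4,2.2,1.5,0,0],[0.4,0,0,0,0]]])

```text
time_s: 26.25
tcp_pos: [0.5901, 0.204, 0.2495]
eef_rot: [-180.0, -0.0, -145.3]
contact_force: [0.8, -1.3, 0.3]
gripper_width: 0.0613
gripper_force: 0.0
```

Run:
```python
from h import *
i=r.camera_info("wrist"); im=r.capture("wrist");cv2.imwrite("pics/w3.png",im)
np.save("w3.npy",i,allow_pickle=True);print(r.get_state()["time_s"],r.get_state()["tcp_pos"])
```

```text
26.3 [0.58927945 0.20344483 0.24950989]
```

View pics/w3.png

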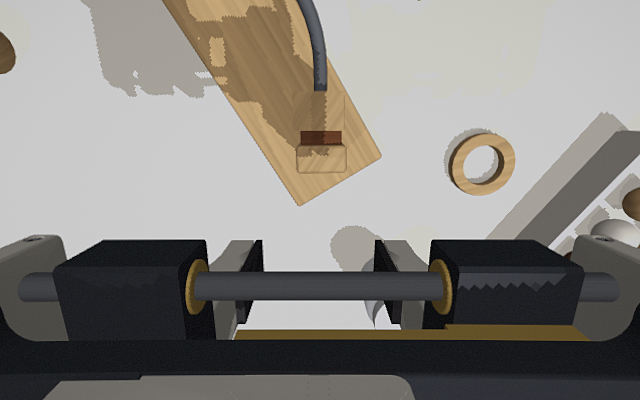

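Run:
```python
from h import *
i=np.load("w3.npy",allow_pickle=True).item(); im=cv2.imread("pics/w3.png")
print([(y,im[y,305:340].mean(0).round().astype(int).tolist()) for y in range(84,152,1) if y<96 or y>126])
e=np.array([-.824,-.566])
f=lambda y,z:round(1e3*float((plane(i,(320,y),z)[:2]-plane(i,(320,146),.12)[:2])@e),1)
print("collar back/front",f(145,.113),f(131,.113),"block back",f(91,.117))
```

```text
[(84, [83, 105, 122]), (85, [81, 104, 121]), (86, [81, 103, 120]), (87, [81, 103, 120]), (88, [81, 103, 120]), (89, [81, 103, 119]), (90, [82, 107, 126]), (91, [84, 117, 141]), (92, [85, 121, 148]), (93, [86, 122, 148]), (94, [87, 122, 149]), (95, [86, 122, 148]), (127, [88, 124, 151]), (128, [90, 126, 153]), (129, [92, 129, 156]), (130, [84, 119, 145]), (131, [27, 43, 74]), (132, [31, 49, 83]), (133, [33, 51, 85]), (134, [33, 51, 84]), (135, [31, 49, 81]), (136, [31, 49, 81]), (137, [33, 51, 83]), (138, [33, 51, 84]), (139, [35, 53, 87]), (140, [34, 53, 88]), (141, [34, 55, 89]), (142, [34, 53, 87]), (143, [28, 43, 73]), (144, [27, 41, 66]), (145, [50, 74, 94]), (146, [76, 108, 132]), (147, [83, 118, 144]), (148, [83, 117, 143]), (149, [84, 119, 145]), (150, [86, 122, 148]), (151, [90, 127, 153])]
collar back/front 0.2 12.1 block back 44.2
```

```bash
python3 -c "
from plant import r
print(r.close_job())"
```

```text
the job is handed in; nothing more can be done
None
```

The block is threaded and round the bend, and released on the rail's last straight with the collar home: the last picture puts the collar's far face within about 0.2 mm of the post. The highest push read at the tool was about 11 N, and the job was handed in at about 26 s; the hand-in call gave no verdict.

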